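# Pack a cooled sample shipper

### The arm

A 6-joint arm with a two-finger parallel gripper is mounted at the origin on the work surface. World frame = base frame: x ahead of the robot, y to its left, z up, the work surface at z = 0. Lengths are in m, angles in rad, forces in N, time in s.
With the tool pointing down it reaches from about 0.275 to 0.75 m from the base axis. Payload 10.2 kg.
Tool frame: the origin (TCP) lies between the finger pads; the fingertips stand 17 mm ahead of it and the grasp point (between the pads) lies 2 mm behind it; z points along the fingers, x is the direction in which the jaws open and shut, and the axes are right-handed (so a half turn about z gives the same grasp; the last joint's range is limited). The gripper opens to 85 mm and grips with 20 to 120 N. Pads are 22 mm wide; open, the fingers measure 114 mm over their backs; the gripper's body (76 mm by 85 mm) begins 54 mm behind the grasp point. The pads swing forward as they close: fully open they stand 13 mm farther back than shut.
Start: joints at [1.066, 0.313, 1.498, -0, 1.331, -0.223], TCP at [0.146, 0.504, 0.248] pointing down, gripper open.
Joint ranges: [-2.94, 2.94], [-0.97, 2.17], [0.19, 2.56], [-1.23, 4.37], [0.02, 3.11], [-2.88, 2.88]. Speed limits (rad/s): [2.39, 2.39, 3.01, 3.14, 3.14, 3.14].

### API

Orientations are given as a unit quaternion [w, x, y, z].
In Python, from workcell import status, vision, manip, models gives the robot as it stands.
- The arm moves only by the tool play_rows, never from a script. Its argument "targets" is a list of rows, each a list of 4 numbers: the shift along the tool's x, y, z in mm, then the turn about the tool's z in rad. In form: [[dx, dy, dz, turn], ...]. A call has 1 to 8 rows; each row shifts and turns the commanded pose from where the row before left it, along the tool's axes as they then stand; what a row does not reach is not made up. A row lasts 1/10 s, in which the tool goes at most 50 mm and 8.59 degrees, less where a joint would pass 70% of its speed; a pose out of reach is approached as far as the arm can. A call is refused whole if a number of a shift passes 50 or a number of a turn 0.15, either way. A call with a gripper value outside its range is refused whole. "grip" is the finger opening in mm, from 0 to 85.4, set as the call begins (left out, the last holds). The fingers move at their own pace and stop on an object; "newtons" is the grip in N (left out, the last holds). Time passes only in rows, so rows that do not move let the fingers close. It gives the time, the measured TCP pose, the force and the opening at its end, in the units of the state.
- status.read_state(): the state, without advancing time (a new reading comes with each control period).
- vision.capture(name): name is "side" or "top" or "wrist"; returns a dict with "color" (480x640x3 uint8, red, green, blue), "depth" (480x640 float32, m along the optical axis (not along the pixel's ray), 0 where there is no reading), "intrinsics" (3x3 intrinsics, pixels), "xyz" and "rotation" of the camera in the world. Camera axes: x right, y down, z forward; pixel columns grow to the right and rows downward; lengths in m; the calibration is good to about 2 mm. The wrist camera is an equidistant fisheye: a pixel r from the principal point sees the ray r / f radians off the axis. A picture is of the moment at which its call begins.
- manip.close_job(): hands the job in, once; it reports no verdict.
Trained networks look in the newest picture that a camera, given by its name, has taken for a name from the list of things; names that differ only in an ending like _2 or _b are one class to them, and where a whole thing is asked for, a point or a joint stands for the part that bears it (a point fixed in the world has none). Each returns a list of dicts, best first, with "p" (0 to 1); they miss things now and then, are a little off and sometimes report something else, mostly with a low value. They report only what shows in the picture. A call takes as long as a camera call. They do not tell look-alikes from the thing itself.
- models.search_frame(camera, name): "point" ([column, row] in pixels, amid what is visible of it).
- models.place_of(camera, name): "point" ([column, row] in pixels: a listed point, or the origin of a listed thing).
The state is a dict: "t": time; "joints": joint angles; "qd": joint speeds; "tau": joint torques, N m; "ee_pos": TCP position; "eef_rot": TCP orientation; "force": force on the tool from outside, world axes, zero at the start; "moment": the same for the moment, N m; "finger_gap": finger opening in m.
Only numpy, scipy, OpenCV 4.12 (cv2) and the standard library are available. Lean on these libraries where they do the work, as an engineer would, in place of code of your own. Each camera call takes 0.05 s, during which the arm holds its last target. There are 200 camera calls.

### The job

Pack the polystyrene shipper base for the courier: stand a cold brick on its long edge in each of the two end pockets and set the sample box between them in the middle pocket, then lay the slide mailer on top of the sample box and the temperature logger on top of the mailer. Centre each thing on its place and turn it lengthwise along the pocket; keep the sample box upright throughout, and leave the round specimen pot where it stands on the tray.

Things in the scene. Friction and masses are not known exactly. Their poses are not given: they have to be found in the camera images.
- pocket_left (a point): End pocket of the white polystyrene shipper base (a tub of 186 x 344 mm, 66 mm high over all, with three equal pockets in a row along its long side, each 130 mm by 88 mm, parted only by ribs 12 mm wide and 8 mm high; side walls 28 mm thick rise 41 mm above the pocket floor). The point is the centre of the pocket's floor, 25 mm above the bench; x along the pocket's 130 mm length, y along the row of pockets (neighbouring centres 100 mm apart), z up. The shipper is fixed.
- pocket_mid (a point): Middle pocket of the same shipper base, same size, axes and floor height; the point is the centre of its floor.
- pocket_right (a point): The other end pocket of the same shipper base, same size, axes and floor height; the point is the centre of its floor.
- brick_a_center (a point): hard-shell cold brick in pale grey-blue plastic with a small round filler plug on top: 110 mm long (x), 30 mm thick (y), 58 mm high standing on its long edge (the plug, 38 mm towards +x, rises 5 mm more), 0.2 kg. One of two alike. The point is its centre, 29 mm above its underside; z up. At the start it stands on the low steel tray (sheet 4 mm above the bench, rim 11 mm), as do all the things to be packed.
- brick_b_center (a point): hard-shell cold brick in pale grey-blue plastic with a small round filler plug on top: 110 mm long (x), 30 mm thick (y), 58 mm high standing on its long edge (the plug, 38 mm towards +x, rises 5 mm more), 0.2 kg. One of two alike. The point is its centre, 29 mm above its underside; z up. At the start it stands on the low steel tray (sheet 4 mm above the bench, rim 11 mm), as do all the things to be packed.
- box_center (a point): sample box: closed rigid box with a light grey body, white lid and a paper label on the flat top, 106 mm long (x), 46 mm wide at the lid and 43 mm below it (y), 56 mm high, 0.25 kg, holding upright samples. The point is its centre, 28 mm above its underside; z up. At the start it stands on the low steel tray (sheet 4 mm above the bench, rim 11 mm), as do all the things to be packed.
- mailer_center (a point): slide mailer: flat cream plastic case with a seam round it and five fine ribs across its flat top, 84 mm long (x), 34 mm wide (y), 20 mm high, 0.05 kg, lying flat. The point is its centre, 10 mm above its underside; z up. At the start it stands on the low steel tray (sheet 4 mm above the bench, rim 11 mm), as do all the things to be packed.
- logger_center (a point): temperature logger: small white slab with a dark display, a round button and a narrower grey plug at its +x end; 66 mm long over all (x), 30 mm wide (y), 14 mm thick, 0.035 kg, lying flat, display up. The point is its centre, 7 mm above its underside; z up. At the start it stands on the low steel tray (sheet 4 mm above the bench, rim 11 mm), as do all the things to be packed.
- pot_center (a point): round specimen pot with a white lid, 52 mm in diameter, 56 mm high, standing on the tray among the things to be packed; it is not to be packed or moved. The point is its centre, 28 mm above its underside.
Things that resemble listed ones, but are neither listed nor needed, are in the scene too. Leave any blue look-alike of the part that bears logger_center alone.

How it is judged:
At the end, for the whole second after the job is handed in: A brick on edge on each end pocket's floor and the box on the middle one, centred within 15 mm per axis; mailer on box and logger on mailer, centred within 12 mm per axis; lengths within 0.3 rad of the pocket's or the thing's below, heights within 5 mm, tilts under 0.15 rad, all at rest ((((x of brick_a_center in the frame of pocket_left between -0.015 and 0.015 m and y of brick_a_center in the frame of pocket_left between -0.015 and 0.015 m and z of brick_a_center in the frame of pocket_left between 0.024 and 0.034 m and angle between the x axis of brick_a_center and the x axis of pocket_left, either way round below 0.3 rad and angle between brick_a_center's own z axis and vertical below 0.15 rad) and (x of brick_b_center in the frame of pocket_right between -0.015 and 0.015 m and y of brick_b_center in the frame of pocket_right between -0.015 and 0.015 m and z of brick_b_center in the frame of pocket_right between 0.024 and 0.034 m and angle between the x axis of brick_b_center and the x axis of pocket_right, either way round below 0.3 rad and angle between brick_b_center's own z axis and vertical below 0.15 rad)) or ((x of brick_a_center in the frame of pocket_right between -0.015 and 0.015 m and y of brick_a_center in the frame of pocket_right between -0.015 and 0.015 m and z of brick_a_center in the frame of pocket_right between 0.024 and 0.034 m and angle between the x axis of brick_a_center and the x axis of pocket_right, either way round below 0.3 rad and angle between brick_a_center's own z axis and vertical below 0.15 rad) and (x of brick_b_center in the frame of pocket_left between -0.015 and 0.015 m and y of brick_b_center in the frame of pocket_left between -0.015 and 0.015 m and z of brick_b_center in the frame of pocket_left between 0.024 and 0.034 m and angle between the x axis of brick_b_center and the x axis of pocket_left, either way round below 0.3 rad and angle between brick_b_center's own z axis and vertical below 0.15 rad))) and x of box_center in the frame of pocket_mid between -0.015 and 0.015 m and y of box_center in the frame of pocket_mid between -0.015 and 0.015 m and z of box_center in the frame of pocket_mid between 0.023 and 0.033 m and angle between the x axis of box_center and the x axis of pocket_mid, either way round below 0.3 rad and angle between each of box_center, mailer_center, logger_center's own z axis and vertical below 0.15 rad and x of mailer_center in the frame of box_center between -0.012 and 0.012 m and y of mailer_center in the frame of box_center between -0.012 and 0.012 m and z of mailer_center in the frame of box_center between 0.033 and 0.043 m and angle between the x axis of mailer_center and the x axis of box_center, either way round below 0.3 rad and x of logger_center in the frame of mailer_center between -0.012 and 0.012 m and y of logger_center in the frame of mailer_center between -0.012 and 0.012 m and z of logger_center in the frame of mailer_center between 0.012 and 0.022 m and angle between the x axis of logger_center and the x axis of mailer_center, either way round below 0.3 rad and linear speed of each of brick_a, brick_b, box, mailer, logger below 0.02 m/s); the robot touches nothing.
It fails at once if the specimen pot is shifted by more than 25 mm or tipped (distance of pot_center from where it was at the start of the episode above 0.025 m or angle between pot_center's own z axis and vertical above 0.4 rad).
It fails at once if the sample box is tipped by more than 35 degrees (angle between box_center's own z axis and vertical above 0.61 rad).
It also fails if it takes over 134 s, if anything falls off the work surface, if the arm or the gripper's body presses on something with over 40 N, if the wrist force passes 120 N, or if a joint passes its speed limit or range.

## Working session

There is one attempt and no reset: what is moved stays moved. The work goes in short steps, Python scripts to look and compute and a tool call to move; the robot and the scene stay as the last step left them, time stands still between calls to the robot, and variables do not carry over. Pictures are saved under pics/ and viewed, about 12 in all and at most 16, crops included, and the job is handed in when it is done.

Besides the shell and the picture viewer there is one more tool, called after "Request:" as a command line: name --pt "numbers of a row" for each row, then --argument value for the rest. play_rows: Moves the arm, as the interface text tells. Its arguments: {"type":"object","properties":{"targets":{"type":"array","items":{"type":"array","items":{"type":"number"}}},"grip":{"type":"number"},"newtons":{"type":"number"}},"required":["targets"]}

```bash
mkdir -p pics
cat > h.py <<'E'
import numpy as np, cv2
from workcell import status, vision, manip, models
def world(c, px, z=None):
    K=c["intrinsics"]; u,v=px; R=np.array(c["rotation"]); 
    if R.size==4:
        from scipy.spatial.transform import Rotation as Q
        R=Q.from_quat(np.roll(R,-1)).as_matrix()
    ray=R@np.array([(u-K[0][2])/K[0][0],(v-K[1][2])/K[1][1],1]); o=np.array(c["xyz"])
    d=c["depth"][int(round(v)),int(round(u))] if z is None else (z-o[2])/ray[2]
    return o+ray*d
def cloud(c):
    K=np.array(c["intrinsics"]); R=np.array(c["rotation"])
    if R.size==4:
        from scipy.spatial.transform import Rotation as Q
        R=Q.from_quat(np.roll(R,-1)).as_matrix()
    v,u=np.mgrid[:480,:640]; d=c["depth"]
    P=np.stack([(u-K[0,2])/K[0,0]*d,(v-K[1,2])/K[1,1]*d,d],-1)
    return P@R.T+np.array(c["xyz"])
def save(c,n): cv2.imwrite("pics/"+n,c["color"][...,::-1])
E
python3 - <<'E'
from h import *
print(status.read_state())
for n in ("top","side"):
    c=vision.capture(n); save(c,n+"0.png"); print(n,c["xyz"],c["rotation"],c["intrinsics"])
    for k in ["pocket_left","pocket_mid","pocket_right","brick_a_center","box_center","mailer_center","logger_center","pot_center"]:
        for r in models.place_of(n,k)[:4]:
            print(k,round(r["p"],2),np.round(r["point"]),np.round(world(c,r["point"]),3))
E
```

```text
{'t': 0.0, 'joints': array([ 1.06558415e+00,  3.13422690e-01,  1.49842559e+00, -9.76070959e-06,
        1.33102130e+00, -2.23416190e-01]), 'qd': array([ 0.00148441, -0.00052545,  0.00044108,  0.00129986,  0.00072744,
        0.00102684]), 'tau': array([ 9.18725673e-04, -4.12258351e+01, -2.59748805e+01, -1.27433864e-04,
        4.08990250e-03, -1.52666377e-05]), 'ee_pos': array([0.14589658, 0.50407271, 0.24775337]), 'eef_rot': array([ 2.65298113e-04,  7.99399303e-01,  6.00799756e-01, -5.80754457e-04]), 'force': array([-0.01475359, -0.75348663,  0.1142664 ]), 'moment': array([-0.03003429, -0.02561828,  0.02660284]), 'finger_gap': 0.08532731600316462}
top [0.32219765 0.01962466 0.92598938] [-0.04864164  0.70642603 -0.70324836  0.06354526] [[448.73770826   0.         315.652339  ]
 [  0.         448.73770826 240.12146345]
 [  0.           0.           1.        ]]
pocket_left 0.89 [145. 225.] [0.494 0.346 0.027]
pocket_mid 0.62 [192. 214.] [0.52  0.255 0.024]
brick_a_center 0.61 [437. 234.] [ 0.474 -0.237  0.06 ]
box_center 0.98 [488. 231.] [ 0.482 -0.34   0.056]
mailer_center 0.62 [426.
[... 314 characters left out ...]
-0.31403517] [[466.88542951   0.         319.60812718]
 [  0.         466.88542951 238.74987978]
 [  0.           0.           1.        ]]
pocket_left 0.69 [188. 378.] [0.503 0.337 0.025]
pocket_mid 0.78 [212. 323.] [0.52  0.243 0.029]
pocket_right 0.61 [237. 274.] [0.535 0.14  0.025]
brick_a_center 0.9 [354. 149.] [ 0.466 -0.233  0.047]
box_center 0.83 [362. 122.] [ 0.486 -0.328  0.044]
mailer_center 0.91 [298. 143.] [ 0.597 -0.22   0.024]
logger_center 0.58 [311. 118.] [ 0.612 -0.317  0.02 ]
logger_center 0.53 [442. 165.] [ 0.284 -0.303  0.016]
pot_center 0.86 [282. 169.] [ 0.577 -0.113  0.046]
pot_center 0.49 [235. 273.] [0.539 0.142 0.027]
pot_center 0.18 [188. 381.] [0.501 0.341 0.027]
```

Run:
```python
import cv2
a=cv2.imread("pics/top0.png")[100:380,60:560]; cv2.imwrite("pics/top0c.png",cv2.resize(a,(800,448),interpolation=cv2.INTER_CUBIC))
```

```text
(no output)
```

View pics/top0c.png

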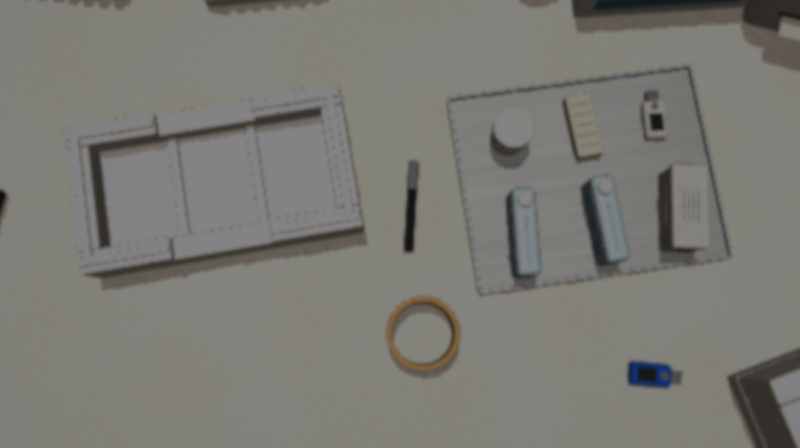

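View pics/side0.png

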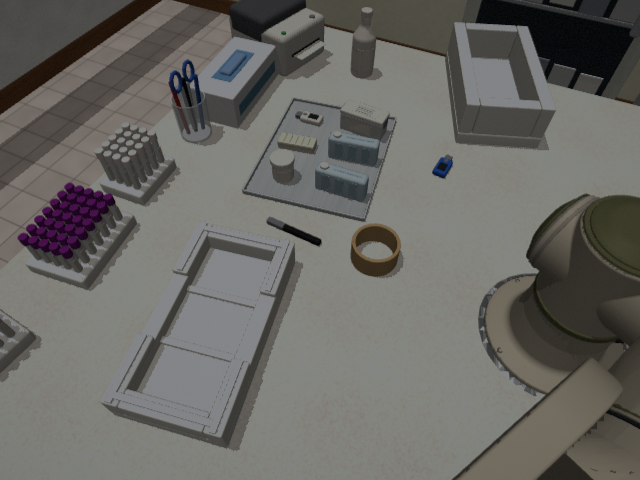

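The top crop shows the shipper's pockets at (135,195), (220,180) and (300,160). On the tray are the pot (512,130), mailer (583,125), white logger (655,118), bricks (525,232) and (607,220), and the box (690,207). The blue look-alike is off the tray at (650,375). The side view agrees. Next I fit poses from depth.

```bash
cat >> h.py <<'E'
def rect(P,z0,z1,cen,r):
    m=(P[...,2]>z0)&(P[...,2]<z1)&(np.hypot(P[...,0]-cen[0],P[...,1]-cen[1])<r)
    n,l,s,ce=cv2.connectedComponentsWithStats(m.astype(np.uint8),connectivity=8)
    if n<2: return None
    k=1+np.argmax(s[1:,4]); Q=P[l==k]
    (x,y),(w,h),a=cv2.minAreaRect((Q[:,:2]*1000).astype(np.float32))
    if w<h: w,h,a=h,w,a+90
    return np.round([x,y,w,h]), round((np.radians(a)+np.pi/2)%np.pi-np.pi/2,3), round(np.median(Q[:,2])*1000), len(Q)
E
python3 - <<'E'
from h import *
c=vision.capture("top"); P=cloud(c)
for n,z0,z1,ce,r in [("brickL",.05,.075,(.47,-.13),.08),("brickR",.05,.075,(.474,-.237),.07),("box",.048,.075,(.482,-.34),.07),
  ("mailer",.018,.035,(.597,-.229),.055),("logger",.0125,.03,(.617,-.324),.042),("pot",.05,.075,(.577,-.123),.045)]:
    print(n,rect(P,z0,z1,ce,r))
# shipper: outer rect by height, floor rect
m=(P[...,1]>.05)&(P[...,1]<.5)&(P[...,0]>.3)&(P[...,0]<.75)
for z0,z1 in((.045,.08),(.018,.042)):
    print("shipper",rect(P,z0,z1,(.52,.25),.25))
for n,px in (("brickL",(387,243)),("brickL2",(390,263))): print(n,world(c,px))
b=P[225:275,375:400]; print(np.round(b[::6,::4,2]*1000))
E
```

```text
brickL (array([ 454., -141.,  110.,   31.]), np.float64(0.058), 61, 870)
brickR (array([ 471., -245.,  110.,   31.]), np.float64(0.175), 61, 873)
box (array([ 487., -346.,  109.,   47.]), np.float64(-0.035), 60, 1268)
mailer (array([ 601., -227.,   86.,   35.]), np.float64(0.18), 24, 649)
logger (array([ 618., -323.,   65.,   30.]), np.float64(0.085), 17, 375)
pot (array([ 584., -128.,   51.,   50.]), np.float64(0.042), 60, 524)
shipper (array([519., 244., 344., 187.]), np.float64(-1.391), 62, 7293)
shipper (array([521., 246., 288., 128.]), np.float64(-1.391), 26, 8935)
brickL [ 0.4557933  -0.13795648  0.0621658 ]
brickL2 [ 0.41647596 -0.14279828  0.06281408]
[[  6.  54.  66.  68.  66.   3.   4.]
 [  3.  51.  64.  58.  58.   5.   4.]
 [  2.  42.  62.  61.  62.  56.   6.]
 [  4.  45.  64.  62.  63. 926.   6.]
 [  2.  38.  61.  63.  61.  61.   4.]
 [  5.  28.  63.  60.  64.  61.   1.]
 [  3.  27.  60.  63.  62.  63.   6.]
 [  4.  21.  58.  62.  62.  64.   6.]
 [  3.   4.  32.  42.  34.   2.   3.]]
```

```bash
cat > p.py <<'E'
# usage: p.py x y z phi  (mm, rad): total shift in tool axes from the present pose, after turning first
import sys; from h import *
from scipy.spatial.transform import Rotation as Q
s=status.read_state(); R=Q.from_quat(np.roll(s["eef_rot"],-1)).as_matrix()
p=s["ee_pos"]*1000; ph=np.arctan2(R[1,0],R[0,0])
print("t",round(s["t"],2),"tcp",np.round(p,1),"phi",round(ph,3),"tilt",np.round(R[:2,2],3),"F",np.round(s["force"],1),"gap",round(s["finger_gap"]*1000,1))
for a in sys.argv[1:]:
    x,y,z,f=map(float,a.split(","))
    d=np.array([x,y])-p[:2]; ux=np.array([np.cos(f),np.sin(f)]); uy=np.array([ux[1],-ux[0]])
    v=np.array([d@ux,d@uy,p[2]-z]); n=int(np.ceil(np.linalg.norm(v)/48))
    print(a,": turn",round(ph-f,3),"shift",np.round(v,1),"=",n,"x",np.round(v/max(n,1),1))
    p=np.array([x,y,z]); ph=f
E
python3 p.py 146,504,190,1.629 454,-141,120,1.629 454,-141,43,1.629
```

```text
t 0.95 tcp [146.  504.3 248.3] phi 1.289 tilt [-0. -0.] F [-0.9  0.6  0.4] gap 85.7
146,504,190,1.629 : turn -0.34 shift [-0.3 -0.  58.3] = 2 x [-0.1 -0.  29.1]
454,-141,120,1.629 : turn 0.0 shift [-661.8  270.    70. ] = 15 x [-44.1  18.    4.7]
454,-141,43,1.629 : turn 0.0 shift [ 0.  0. 77.] = 2 x [ 0.   0.  38.5]
```

Request:
play_rows --pt "0 0 20 -0.12" --pt "0 0 20 -0.11" --pt "0 0 18 -0.11" --pt "-30 12 3 0" --pt "-44 18 4 0" --pt "-44 18 4 0" --pt "-44 18 4 0" --pt "-44 18 4 0" --grip 60 --newtons 40

```text
t: 1.75
ee_pos: [0.2422, 0.302, 0.1713]
eef_rot: [0.0, 0.686, 0.728, 0.0]
force: [1.6, 1.4, 0.4]
finger_gap: 0.0598
```

Request:
play_rows --pt "-44 18 4 0" --pt "-44 18 4 0" --pt "-44 18 4 0" --pt "-44 18 4 0" --pt "-44 18 4 0" --pt "-44 18 4 0" --pt "-44 18 4 0" --pt "-44 18 4 0"

```text
t: 2.55
ee_pos: [0.4066, -0.0417, 0.1393]
eef_rot: [0.0, 0.686, 0.727, 0.0]
force: [1.1, 0.4, -0.3]
finger_gap: 0.06
```

```bash
python3 p.py 454,-141,120,1.629 454,-141,43,1.629
```

```text
t 2.55 tcp [406.6 -41.7 139.3] phi 1.628 tilt [ 0.001 -0.   ] F [ 1.1  0.4 -0.3] gap 60.0
454,-141,120,1.629 : turn -0.001 shift [-101.9   41.5   19.3] = 3 x [-34.   13.8   6.4]
454,-141,43,1.629 : turn 0.0 shift [ 0.  0. 77.] = 2 x [ 0.   0.  38.5]
```

Request:
play_rows --pt "-30 12 10 0" --pt "-30 12 10 0" --pt "0 0 0 0" --pt "0 0 0 0"

```text
t: 2.95
ee_pos: [0.4333, -0.098, 0.1191]
eef_rot: [-0.0, 0.687, 0.727, -0.0]
force: [-0.9, 0.6, 0.4]
finger_gap: 0.06
```

```bash
python3 p.py 454,-141,120,1.629 454,-141,43,1.629
python3 - <<'E'
from h import *
c=vision.capture("wrist"); save(c,"w1.png"); print(c["intrinsics"],c["xyz"],c["rotation"])
for k in ["brick_a_center","pot_center"]:
    for r in models.place_of("wrist",k)[:3]: print(k,r)
E
```

```text
t 2.95 tcp [433.3 -98.  119.1] phi 1.628 tilt [-0.001  0.001] F [-0.9  0.6  0.4] gap 60.0
454,-141,120,1.629 : turn -0.001 shift [-44.1  18.2  -0.9] = 1 x [-44.1  18.2  -0.9]
454,-141,43,1.629 : turn 0.0 shift [ 0.  0. 77.] = 2 x [ 0.   0.  38.5]
[[371.64829954   0.         322.07844297]
 [  0.         371.64829954 240.51481538]
 [  0.           0.           1.        ]] [ 0.36143065 -0.10167133  0.24706965] [0.09663862 0.67958105 0.71986754 0.10305969]
brick_a_center {'point': [109.5, 297.9], 'p': 0.57}
```

View pics/w1.png

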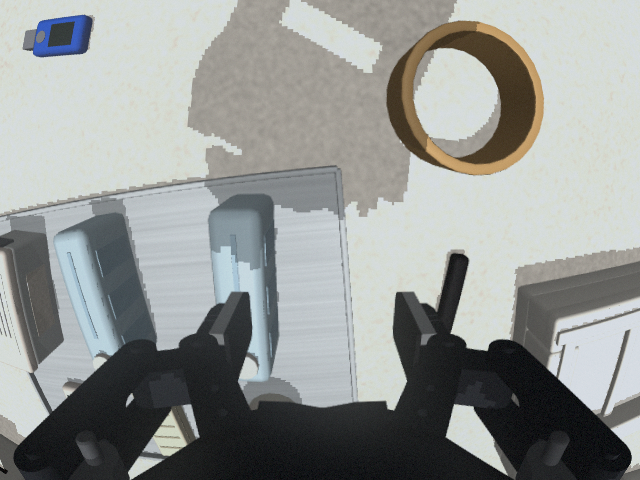

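The wrist view shows the left brick near (240,290), parallel to the fingers and still one row to the left of the jaws. That agrees with the remaining 44 mm shift.

Request:
play_rows --pt "-44 18 0 0" --pt "0 0 0 0" --pt "0 0 38 0" --pt "0 0 38 0" --pt "0 0 0 0"

```text
t: 3.6
ee_pos: [0.4518, -0.1388, 0.0404]
eef_rot: [-0.004, 0.686, 0.728, -0.001]
force: [-0.4, 0.2, 0.6]
finger_gap: 0.0602
```

Request:
play_rows --pt "0 0 0 0" --pt "0 0 0 0" --pt "0 0 0 0" --pt "0 0 0 0" --pt "0 0 0 0" --grip 15

```text
t: 4.1
ee_pos: [0.4552, -0.1413, 0.0454]
eef_rot: [0.002, 0.686, 0.727, 0.0]
force: [-0.8, 0.7, 7.9]
finger_gap: 0.0295
```

Request:
play_rows --pt "0 0 -30 0" --pt "0 0 -40 0" --pt "0 0 -40 0" --pt "0 0 0 0" --pt "0 0 0 0"

```text
t: 4.6
ee_pos: [0.4541, -0.1408, 0.1542]
eef_rot: [0.001, 0.686, 0.727, 0.0]
force: [0.8, -0.0, -2.9]
finger_gap: 0.0295
```

```bash
python3 p.py 454,-141,160,1.751 502,343,160,1.751 502,343,66,1.751
```

```text
t 4.6 tcp [ 454.1 -140.8  154.2] phi 1.629 tilt [ 0.002 -0.001] F [ 0.8 -0.  -2.9] gap 29.5
454,-141,160,1.751 : turn -0.122 shift [-0.2 -0.2 -5.8] = 1 x [-0.2 -0.2 -5.8]
502,343,160,1.751 : turn 0.0 shift [467.6 134.    0. ] = 11 x [42.5 12.2  0. ]
502,343,66,1.751 : turn 0.0 shift [ 0.  0. 94.] = 2 x [ 0.  0. 47.]
```

Request:
play_rows --pt "0 0 -6 -0.12" --pt "20 6 0 0" --pt "40 11 0 0" --pt "44 13 0 0" --pt "44 13 0 0" --pt "44 13 0 0" --pt "44 13 0 0" --pt "44 13 0 0"

```text
t: 5.4
ee_pos: [0.4842, 0.1511, 0.1579]
eef_rot: [-0.001, 0.641, 0.767, -0.001]
force: [1.6, -0.3, -1.9]
finger_gap: 0.0293
```

Request:
play_rows --pt "44 13 0 0" --pt "44 13 0 0" --pt "40 11 0 0" --pt "30 8 0 0" --pt "0 0 0 0" --pt "0 0 0 0" --pt "0 0 0 0"

```text
t: 6.1
ee_pos: [0.5011, 0.3118, 0.1584]
eef_rot: [-0.0, 0.642, 0.767, -0.001]
force: [0.4, -0.1, -2.5]
finger_gap: 0.0294
```

```bash
python3 p.py 502,343,75,1.751 502,343,67,1.751
```

```text
t 6.1 tcp [501.1 311.8 158.4] phi 1.748 tilt [-0.002 -0.001] F [ 0.4 -0.1 -2.5] gap 29.4
502,343,75,1.751 : turn -0.003 shift [30.6  6.5 83.4] = 2 x [15.3  3.2 41.7]
502,343,67,1.751 : turn 0.0 shift [0. 0. 8.] = 1 x [0. 0. 8.]
```

Request:
play_rows --pt "15 3 0 0" --pt "16 3 0 0" --pt "0 0 30 0" --pt "0 0 30 0" --pt "0 0 20 0" --pt "0 0 0 0" --pt "0 0 0 0"

```text
t: 6.8
ee_pos: [0.5022, 0.3444, 0.08]
eef_rot: [0.0, 0.642, 0.767, 0.0]
force: [-0.5, 0.8, -1.8]
finger_gap: 0.0293
```

Request:
play_rows --pt "0 0 5 0" --pt "0 0 5 0" --pt "0 0 0 0" --pt "0 0 0 0"

```text
t: 7.2
ee_pos: [0.5019, 0.3443, 0.0695]
eef_rot: [0.0, 0.641, 0.767, 0.0]
force: [-0.0, -0.0, -2.6]
finger_gap: 0.0299
```

```bash
python3 p.py 502,343,67,1.751
```

```text
t 7.2 tcp [501.9 344.3  69.5] phi 1.749 tilt [0. 0.] F [-0.  -0.  -2.6] gap 29.9
502,343,67,1.751 : turn -0.002 shift [-1.3 -0.1  2.5] = 1 x [-1.3 -0.1  2.5]
```

Request:
play_rows --pt "0 0 2 0" --pt "0 0 1 0" --pt "0 0 1 0" --pt "0 0 0 0" --pt "0 0 0 0"

```text
t: 7.7
ee_pos: [0.5018, 0.3443, 0.0664]
eef_rot: [0.0, 0.641, 0.767, 0.0]
force: [-4.7, -2.7, 8.0]
finger_gap: 0.0299
```

Request:
play_rows --pt "0 0 0 0" --pt "0 0 0 0" --pt "0 0 0 0" --pt "0 0 -25 0" --pt "0 0 -35 0" --pt "0 0 -35 0" --pt "0 0 0 0" --grip 44

```text
t: 8.4
ee_pos: [0.5036, 0.3451, 0.1653]
eef_rot: [0.002, 0.641, 0.767, 0.004]
force: [-0.1, 0.1, 0.5]
finger_gap: 0.044
```

```bash
python3 p.py 471,-245,150,1.746  471,-245,43,1.746
python3 - <<'E'
from h import *
P=cloud(vision.capture("top"))
print(rect(P,.072,.1,(.50,.344),.08))
E
```

```text
t 8.4 tcp [503.6 345.1 165.3] phi 1.749 tilt [0.008 0.004] F [-0.1  0.1  0.5] gap 44.0
471,-245,150,1.746 : turn 0.003 shift [-575.4 -135.    15.3] = 13 x [-44.3 -10.4   1.2]
471,-245,43,1.746 : turn 0.0 shift [  0.   0. 107.] = 3 x [ 0.   0.  35.7]
(array([499., 346., 107.,  32.]), np.float64(0.184), 82, 654)
```

Request:
play_rows --pt "-30 -7 0 0" --pt "-44 -10 0 0" --pt "-44 -10 0 0" --pt "-44 -10 0 0" --pt "-44 -10 0 0" --pt "-44 -10 0 0" --pt "-44 -10 0 0" --pt "-44 -10 0 0" --grip 60

```text
t: 9.25
ee_pos: [0.4851, -0.0037, 0.1592]
eef_rot: [-0.001, 0.641, 0.767, -0.0]
force: [0.5, -0.6, 0.2]
finger_gap: 0.0597
```

Request:
play_rows --pt "-44 -10 0 0" --pt "-44 -10 0 0" --pt "-44 -10 0 0" --pt "-44 -10 0 0" --pt "-44 -10 0 0" --pt "0 0 20 0" --pt "0 0 0 0" --pt "0 0 0 0"

```text
t: 10.05
ee_pos: [0.4754, -0.2267, 0.1396]
eef_rot: [-0.001, 0.641, 0.767, 0.0]
force: [0.0, 0.1, 1.0]
finger_gap: 0.0602
```

```bash
python3 p.py 471,-245,43,1.746
```

```text
t 10.05 tcp [ 475.4 -226.7  139.6] phi 1.749 tilt [-0.002  0.001] F [0.  0.1 1. ] gap 60.2
471,-245,43,1.746 : turn 0.003 shift [-17.3  -7.5  96.6] = 3 x [-5.8 -2.5 32.2]
```

Request:
play_rows --pt "-17 -7 0 0" --pt "0 0 10 0" --pt "0 0 30 0" --pt "0 0 30 0" --pt "0 0 26 0" --pt "0 0 0 0"

```text
t: 10.65
ee_pos: [0.4706, -0.2431, 0.0415]
eef_rot: [-0.003, 0.641, 0.768, 0.0]
force: [-0.2, -0.6, -0.6]
finger_gap: 0.0599
```

Request:
play_rows --pt "0 0 0 0" --pt "0 0 0 0" --pt "0 0 0 0" --pt "0 0 0 0" --pt "0 0 0 0" --grip 15

```text
t: 11.15
ee_pos: [0.4727, -0.2457, 0.0459]
eef_rot: [0.002, 0.641, 0.767, 0.0]
force: [0.3, 1.4, 7.4]
finger_gap: 0.0295
```

Request:
play_rows --pt "0 0 -30 0" --pt "0 0 -40 0" --pt "0 0 -40 0" --pt "0 0 0 0" --pt "0 0 0 0"

```text
t: 11.65
ee_pos: [0.4719, -0.2454, 0.1549]
eef_rot: [0.001, 0.641, 0.767, -0.0]
force: [0.2, -0.3, -2.5]
finger_gap: 0.0292
```

```bash
python3 p.py 538,147,150,1.751 538,147,67,1.751
```

```text
t 11.65 tcp [ 471.9 -245.4  154.9] phi 1.749 tilt [ 0.001 -0.001] F [ 0.2 -0.3 -2.5] gap 29.2
538,147,150,1.751 : turn -0.002 shift [374.2 135.4   4.9] = 9 x [41.6 15.   0.5]
538,147,67,1.751 : turn 0.0 shift [ 0.  0. 83.] = 2 x [ 0.   0.  41.5]
```

Request:
play_rows --pt "20 7 0 0" --pt "40 14 0 0" --pt "42 15 0 0" --pt "42 15 0 0" --pt "42 15 0 0" --pt "42 15 0 0" --pt "42 15 0 0" --pt "42 15 0 0"

```text
t: 12.45
ee_pos: [0.5251, 0.0832, 0.1529]
eef_rot: [-0.001, 0.641, 0.767, -0.001]
force: [0.2, -1.3, -2.0]
finger_gap: 0.0295
```

Request:
play_rows --pt "42 15 0 0" --pt "20 9 0 0" --pt "0 0 0 0" --pt "0 0 0 0" --pt "0 0 0 0"

```text
t: 12.95
ee_pos: [0.5381, 0.1456, 0.1536]
eef_rot: [-0.0, 0.642, 0.767, -0.001]
force: [0.4, -0.4, -1.7]
finger_gap: 0.0295
```

```bash
python3 p.py 538,147,150,1.751 538,147,67,1.751
```

```text
t 12.95 tcp [538.1 145.6 153.6] phi 1.748 tilt [-0.002 -0.   ] F [ 0.4 -0.4 -1.7] gap 29.5
538,147,150,1.751 : turn -0.003 shift [1.4 0.2 3.6] = 1 x [1.4 0.2 3.6]
538,147,67,1.751 : turn 0.0 shift [ 0.  0. 83.] = 2 x [ 0.   0.  41.5]
```

Request:
play_rows --pt "1 0 20 0" --pt "0 0 30 0" --pt "0 0 25 0" --pt "0 0 5 0" --pt "0 0 3 0" --pt "0 0 2 0" --pt "0 0 1 0" --pt "0 0 1 0"

```text
t: 13.75
ee_pos: [0.5387, 0.1476, 0.0681]
eef_rot: [0.001, 0.641, 0.767, 0.001]
force: [-0.7, 0.5, -2.1]
finger_gap: 0.0293
```

Request:
play_rows --pt "0 0 0 0" --pt "0 0 0 0"

```text
t: 13.95
ee_pos: [0.5384, 0.1476, 0.0676]
eef_rot: [0.0, 0.641, 0.767, 0.0]
force: [0.3, -0.4, -1.4]
finger_gap: 0.0296
```

Request:
play_rows --pt "0 0 1 0" --pt "0 0 1 0" --pt "0 0 0 0"

```text
t: 14.25
ee_pos: [0.5384, 0.1476, 0.0669]
eef_rot: [0.0, 0.641, 0.767, 0.0]
force: [-6.5, -1.6, 15.1]
finger_gap: 0.0299
```

Request:
play_rows --pt "0 0 0 0" --pt "0 0 0 0" --pt "0 0 0 0" --pt "0 0 -25 0" --pt "0 0 -35 0" --pt "0 0 -35 0" --pt "0 0 0 0" --grip 44

```text
t: 14.95
ee_pos: [0.5402, 0.1478, 0.1648]
eef_rot: [0.003, 0.641, 0.767, 0.003]
force: [0.5, 1.1, 0.6]
finger_gap: 0.0441
```

```bash
python3 p.py 538,147,165,1.536 487,-346,150,1.536  487,-346,43,1.536
python3 - <<'E'
from h import *
P=cloud(vision.capture("top"))
print(rect(P,.072,.1,(.538,.147),.08)); print(rect(P,.072,.1,(.50,.344),.08))
print(rect(P,.055,.075,(.482,-.34),.07))
E
```

```text
t 14.95 tcp [540.2 147.8 164.8] phi 1.749 tilt [0.008 0.   ] F [0.5 1.1 0.6] gap 44.1
538,147,165,1.536 : turn 0.213 shift [-0.9 -2.2 -0.2] = 1 x [-0.9 -2.2 -0.2]
487,-346,150,1.536 : turn 0.0 shift [-494.5  -33.8   15. ] = 11 x [-45.   -3.1   1.4]
487,-346,43,1.536 : turn 0.0 shift [  0.   0. 107.] = 3 x [ 0.   0.  35.7]
None
(array([482., 353.,  48.,  10.]), np.float64(0.23), 82, 66)
(array([ 487., -346.,  108.,   47.]), np.float64(-0.036), 60, 1217)
```

Request:
play_rows --pt "0 0 0 0.11" --pt "0 0 0 0.1" --pt "-30 -4 0 0" --pt "-45 -3 0 0" --pt "-45 -3 0 0" --pt "-45 -3 0 0" --pt "-45 -3 0 0" --pt "-45 -3 0 0" --grip 72

```text
t: 15.8
ee_pos: [0.5102, -0.1082, 0.159]
eef_rot: [-0.001, 0.718, 0.696, -0.0]
force: [0.4, 0.6, 0.1]
finger_gap: 0.0721
```

Request:
play_rows --pt "-45 -3 0 0" --pt "-45 -3 0 0" --pt "-45 -3 0 0" --pt "-45 -3 0 0" --pt "-20 -1 0 0" --pt "0 0 0 0" --pt "0 0 0 0"

```text
t: 16.5
ee_pos: [0.4917, -0.3051, 0.1593]
eef_rot: [-0.001, 0.718, 0.696, 0.0]
force: [0.7, -0.5, 0.2]
finger_gap: 0.072
```

```bash
python3 p.py 487,-346,43,1.536;  python3 - <<'E'
from h import *
P=cloud(vision.capture("top"))
print(rect(P,.072,.1,(.538,.147),.08)); print(rect(P,.072,.1,(.50,.344),.08))
E
```

```text
t 16.5 tcp [ 491.7 -305.1  159.3] phi 1.539 tilt [-0.001  0.002] F [ 0.7 -0.5  0.2] gap 72.0
487,-346,43,1.536 : turn 0.003 shift [-41.   -3.3 116.3] = 3 x [-13.7  -1.1  38.8]
(array([536., 149., 110.,  31.]), np.float64(0.173), 83, 872)
(array([501., 346., 110.,  31.]), np.float64(0.168), 83, 942)
```

Request:
play_rows --pt "-20 -2 0 0" --pt "-21 -1 0 0" --pt "0 0 30 0" --pt "0 0 35 0" --pt "0 0 30 0" --pt "0 0 20 0" --pt "0 0 0 0" --pt "0 0 0 0"

```text
t: 17.35
ee_pos: [0.4879, -0.3471, 0.046]
eef_rot: [0.0, 0.718, 0.696, -0.0]
force: [-0.5, -0.1, 0.4]
finger_gap: 0.0721
```

Request:
play_rows --pt "0 0 0 0" --pt "0 0 0 0" --pt "0 0 0 0" --pt "0 0 0 0" --pt "0 0 0 0" --grip 30

```text
t: 17.85
ee_pos: [0.4881, -0.3476, 0.0469]
eef_rot: [0.001, 0.718, 0.696, 0.0]
force: [-0.9, 1.1, 6.4]
finger_gap: 0.0454
```

Request:
play_rows --pt "0 0 -30 0" --pt "0 0 -40 0" --pt "0 0 -40 0" --pt "0 0 0 0" --pt "0 0 0 0"

```text
t: 18.35
ee_pos: [0.4874, -0.3469, 0.1554]
eef_rot: [0.0, 0.718, 0.696, -0.0]
force: [-0.3, 0.6, -4.1]
finger_gap: 0.0455
```

```bash
python3 p.py 487,-346,155,1.751 520,246,155,1.751 520,246,70,1.751
```

```text
t 18.35 tcp [ 487.4 -346.9  155.4] phi 1.539 tilt [ 0. -0.] F [-0.3  0.6 -4.1] gap 45.5
487,-346,155,1.751 : turn -0.212 shift [ 0.9 -0.2  0.4] = 1 x [ 0.9 -0.2  0.4]
520,246,155,1.751 : turn 0.0 shift [576.5 138.6   0. ] = 13 x [44.3 10.7  0. ]
520,246,70,1.751 : turn 0.0 shift [ 0.  0. 85.] = 2 x [ 0.   0.  42.5]
```

Request:
play_rows --pt "0 0 0 -0.11" --pt "0 0 0 -0.1" --pt "20 5 0 0" --pt "36 9 0 0" --pt "44 11 0 0" --pt "44 11 0 0" --pt "44 11 0 0" --pt "44 11 0 0"

```text
t: 19.15
ee_pos: [0.5024, -0.1062, 0.1535]
eef_rot: [-0.002, 0.641, 0.767, -0.0]
force: [1.0, -0.3, -2.7]
finger_gap: 0.0454
```

Request:
play_rows --pt "44 11 0 0" --pt "44 11 0 0" --pt "44 10 0 0" --pt "44 10 0 0" --pt "44 10 0 0" --pt "44 10 0 0" --pt "36 8 0 0" --pt "20 5 0 0"

```text
t: 19.95
ee_pos: [0.5191, 0.2224, 0.1531]
eef_rot: [-0.001, 0.641, 0.768, -0.001]
force: [-0.3, -0.6, -3.8]
finger_gap: 0.0457
```

Request:
play_rows --pt "0 0 0 0" --pt "0 0 0 0"

```text
t: 20.15
ee_pos: [0.5197, 0.2196, 0.1536]
eef_rot: [-0.001, 0.641, 0.767, -0.001]
force: [0.6, -0.7, -3.3]
finger_gap: 0.0452
```

```bash
python3 p.py 520,246,155,1.751 520,246,70,1.751
```

```text
t 20.15 tcp [519.7 219.6 153.6] phi 1.75 tilt [-0.003 -0.001] F [ 0.6 -0.7 -3.3] gap 45.2
520,246,155,1.751 : turn -0.001 shift [26.   5.  -1.4] = 1 x [26.   5.  -1.4]
520,246,70,1.751 : turn 0.0 shift [ 0.  0. 85.] = 2 x [ 0.   0.  42.5]
```

Request:
play_rows --pt "13 2 0 0" --pt "13 3 0 0" --pt "0 0 20 0" --pt "0 0 30 0" --pt "0 0 25 0" --pt "0 0 5 0" --pt "0 0 2 0" --pt "0 0 0 0"

```text
t: 20.95
ee_pos: [0.5215, 0.2466, 0.0743]
eef_rot: [0.0, 0.641, 0.767, 0.001]
force: [-0.0, -0.2, -2.7]
finger_gap: 0.0454
```

Request:
play_rows --pt "0 0 1 0" --pt "0 0 1 0" --pt "0 0 1 0" --pt "0 0 0 0"

```text
t: 21.35
ee_pos: [0.5209, 0.2463, 0.0704]
eef_rot: [0.0, 0.641, 0.767, 0.0]
force: [0.2, 0.3, -3.2]
finger_gap: 0.0452
```

Request:
play_rows --pt "0 0 1 0" --pt "0 0 1 0" --pt "0 0 1 0" --pt "0 0 0 0" --pt "0 0 0 0"

```text
t: 21.85
ee_pos: [0.5209, 0.2462, 0.0679]
eef_rot: [0.0, 0.641, 0.767, 0.0]
force: [-3.9, -1.9, 5.6]
finger_gap: 0.0454
```

Request:
play_rows --pt "0 0 0 0" --pt "0 0 0 0" --pt "0 0 0 0" --pt "0 0 -25 0" --pt "0 0 -35 0" --pt "0 0 -40 0" --pt "0 0 0 0" --grip 60

```text
t: 22.55
ee_pos: [0.523, 0.2469, 0.1726]
eef_rot: [0.003, 0.641, 0.767, 0.004]
force: [0.3, 1.3, 0.0]
finger_gap: 0.0597
```

```bash
python3 p.py 601,-227,150,1.751 601,-227,23,1.751
```

```text
t 22.55 tcp [523.  246.9 172.6] phi 1.749 tilt [0.01  0.002] F [0.3 1.3 0. ] gap 59.7
601,-227,150,1.751 : turn -0.002 shift [-480.2   -8.2   22.6] = 11 x [-43.7  -0.7   2.1]
601,-227,23,1.751 : turn 0.0 shift [  0.   0. 127.] = 3 x [ 0.   0.  42.3]
```

Request:
play_rows --pt "-30 0 0 0" --pt "-44 -1 0 0" --pt "-44 -1 0 0" --pt "-44 -1 0 0" --pt "-44 -1 0 0" --pt "-44 -1 0 0" --pt "-44 -1 0 0" --pt "-44 -1 0 0" --grip 52

```text
t: 23.35
ee_pos: [0.5738, -0.0894, 0.1668]
eef_rot: [-0.0, 0.641, 0.767, -0.0]
force: [0.4, 0.5, 0.6]
finger_gap: 0.0518
```

Request:
play_rows --pt "-44 -1 0 0" --pt "-44 -1 0 0" --pt "-44 0 0 0" --pt "0 0 20 0" --pt "0 0 20 0" --pt "0 0 0 0" --pt "0 0 0 0"

```text
t: 24.05
ee_pos: [0.5954, -0.2177, 0.1274]
eef_rot: [-0.0, 0.641, 0.767, -0.0]
force: [0.1, 0.2, 0.5]
finger_gap: 0.0518
```

```bash
python3 p.py 601,-227,60,1.751 601,-227,23,1.751;  python3 - <<'E'
from h import *
P=cloud(vision.capture("top"))
print(rect(P,.074,.1,(.52,.246),.07))
E
```

```text
t 24.05 tcp [ 595.4 -217.7  127.4] phi 1.749 tilt [-0.  0.] F [0.1 0.2 0.5] gap 51.8
601,-227,60,1.751 : turn -0.002 shift [-10.1   3.9  67.4] = 2 x [-5.1  1.9 33.7]
601,-227,23,1.751 : turn 0.0 shift [ 0.  0. 37.] = 1 x [ 0.  0. 37.]
(array([533., 249.,  84.,  47.]), np.float64(0.18), 81, 791)
```

Request:
play_rows --pt "-10 4 0 0" --pt "0 0 35 0" --pt "0 0 35 0" --pt "0 0 20 0" --pt "0 0 9 0" --pt "0 0 0 0" --pt "0 0 0 0" --newtons 30

```text
t: 24.8
ee_pos: [0.6019, -0.2274, 0.03]
eef_rot: [0.001, 0.641, 0.767, 0.0]
force: [0.3, 0.3, 2.1]
finger_gap: 0.0519
```

```bash
python3 p.py 601,-227,23,1.751;  python3 - <<'E'
from h import *
c=vision.capture("wrist"); save(c,"w2.png")
E
```

```text
t 24.8 tcp [ 601.9 -227.4   30. ] phi 1.749 tilt [ 0.002 -0.001] F [0.3 0.3 2.1] gap 51.9
601,-227,23,1.751 : turn -0.002 shift [ 0.5 -0.8  7. ] = 1 x [ 0.5 -0.8  7. ]
```

View pics/w2.png

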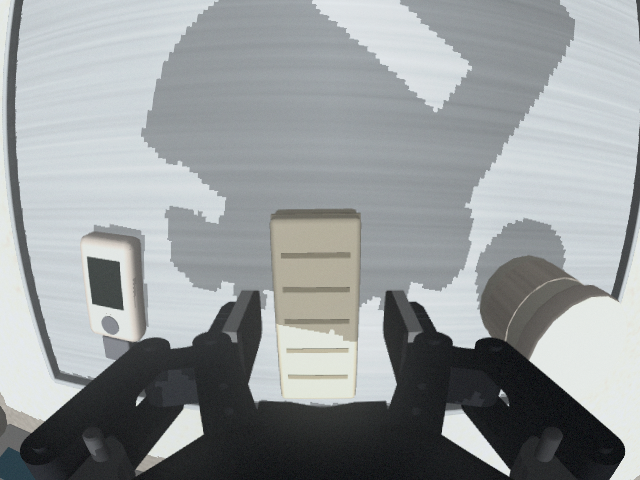

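The mailer, at about (318,305), is centred between the fingers and square to them. The pot at (540,300) is clear.

Request:
play_rows --pt "0 0 4 0" --pt "0 0 3 0" --pt "0 0 0 0"

```text
t: 25.15
ee_pos: [0.6009, -0.2269, 0.021]
eef_rot: [-0.0, 0.641, 0.767, -0.0]
force: [0.6, -0.4, -0.6]
finger_gap: 0.052
```

Request:
play_rows --pt "0 0 0 0" --pt "0 0 0 0" --pt "0 0 0 0" --pt "0 0 0 0" --grip 20

```text
t: 25.55
ee_pos: [0.6012, -0.2271, 0.0216]
eef_rot: [0.0, 0.641, 0.767, 0.0]
force: [-0.6, -0.1, 2.0]
finger_gap: 0.0335
```

Request:
play_rows --pt "0 0 -25 0" --pt "0 0 -40 0" --pt "0 0 -50 0" --pt "0 0 -50 0" --pt "0 0 0 0" --pt "0 0 0 0"

```text
t: 26.15
ee_pos: [0.6011, -0.227, 0.1868]
eef_rot: [0.001, 0.641, 0.767, 0.0]
force: [0.5, -0.3, -1.4]
finger_gap: 0.033
```

```bash
python3 p.py 520,246,180,1.751 520,246,102,1.751;  python3 - <<'E'
from h import *
P=cloud(vision.capture("top"))
print(rect(P,.074,.1,(.52,.246),.07)); save(vision.capture("side"),"s2.png")
E
```

```text
t 26.15 tcp [ 601.1 -227.   186.8] phi 1.749 tilt [ 0.001 -0.001] F [ 0.5 -0.3 -1.4] gap 33.0
520,246,180,1.751 : turn -0.002 shift [479.9   5.    6.8] = 10 x [48.   0.5  0.7]
520,246,102,1.751 : turn 0.0 shift [ 0.  0. 78.] = 2 x [ 0.  0. 39.]
(array([533., 249.,  84.,  47.]), np.float64(0.19), 81, 846)
```

Run:
```python
from h import *
c=vision.capture("top"); P=cloud(c); a=c["color"][140:300,100:300,::-1]
cv2.imwrite("pics/t3.png",cv2.resize(a,(800,640)[:2] and (750,600),interpolation=cv2.INTER_CUBIC))
for u in np.arange(.45,.6,.01):
    m=(np.abs(P[...,0]-u)<.002)&(np.abs(P[...,1]-.246-(u-.52)*.18)<.01); print(round(u,2),np.round(np.median(P[m][:,2])*1000) if m.any() else None, end="; ")
```

```text
0.45 None; 0.46 None; 0.47 None; 0.48 None; 0.49 None; 0.5 80.0; 0.51 82.0; 0.52 82.0; 0.53 81.0; 0.54 82.0; 0.55 82.0; 0.56 81.0; 0.57 81.0; 0.58 None; 0.59 52.0;
```

View pics/t3.png

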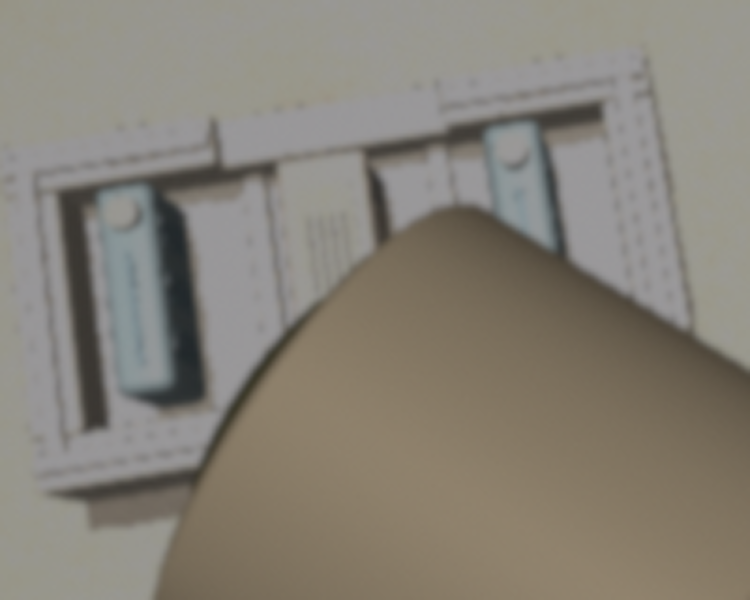

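The arm hides the near end of the box (that is why it measured short). The visible far end and the height match a centred box.

Request:
play_rows --pt "20 0 0 0" --pt "40 0 0 0" --pt "48 0 0 0" --pt "48 0 0 0" --pt "48 1 0 0" --pt "48 1 0 0" --pt "48 1 0 0" --pt "48 0 0 0"

```text
t: 27.1
ee_pos: [0.5413, 0.1178, 0.185]
eef_rot: [-0.001, 0.641, 0.767, -0.001]
force: [0.7, 1.2, 0.3]
finger_gap: 0.0335
```

Request:
play_rows --pt "48 1 0 0" --pt "48 1 0 0" --pt "30 0 0 0" --pt "20 0 0 0" --pt "0 0 0 0" --pt "0 0 0 0" --pt "0 0 0 0"

```text
t: 27.8
ee_pos: [0.5185, 0.2591, 0.1857]
eef_rot: [-0.0, 0.642, 0.767, -0.001]
force: [0.3, 0.2, 1.1]
finger_gap: 0.033
```

```bash
python3 p.py 520.5,246,180,1.751 520.5,246,102,1.751
```

```text
t 27.8 tcp [518.5 259.1 185.7] phi 1.748 tilt [-0.001 -0.   ] F [0.3 0.2 1.1] gap 33.0
520.5,246,180,1.751 : turn -0.003 shift [-13.2  -0.4   5.7] = 1 x [-13.2  -0.4   5.7]
520.5,246,102,1.751 : turn 0.0 shift [ 0.  0. 78.] = 2 x [ 0.  0. 39.]
```

Request:
play_rows --pt "-13 0 5 0" --pt "0 0 30 0" --pt "0 0 30 0" --pt "0 0 15 0" --pt "0 0 3 0" --pt "0 0 0 0" --pt "0 0 0 0"

```text
t: 28.5
ee_pos: [0.5213, 0.2469, 0.1043]
eef_rot: [0.001, 0.642, 0.767, 0.001]
force: [0.4, -0.3, -0.7]
finger_gap: 0.0336
```

Request:
play_rows --pt "0 0 1 0" --pt "0 0 1 0" --pt "0 0 1 0" --pt "0 0 0 0" --pt "0 0 0 0"

```text
t: 29.0
ee_pos: [0.5207, 0.2473, 0.1003]
eef_rot: [0.0, 0.641, 0.767, 0.0]
force: [-0.1, 0.8, -0.1]
finger_gap: 0.0334
```

Request:
play_rows --pt "-1 0 1 0" --pt "0 0 1 0" --pt "0 0 0 0" --pt "0 0 0 0"

```text
t: 29.4
ee_pos: [0.5209, 0.2462, 0.0985]
eef_rot: [0.0, 0.641, 0.767, 0.0]
force: [-1.5, -0.2, 2.9]
finger_gap: 0.0333
```

Request:
play_rows --pt "0 0 0 0" --pt "0 0 0 0" --pt "0 0 0 0" --pt "0 0 -25 0" --pt "0 0 -35 0" --pt "0 0 -20 0" --pt "0 0 0 0" --pt "0 0 0 0" --grip 46

```text
t: 30.2
ee_pos: [0.5206, 0.2462, 0.1777]
eef_rot: [-0.0, 0.641, 0.767, -0.0]
force: [-0.3, 0.4, -0.6]
finger_gap: 0.0461
```

```bash
python3 p.py 521,246,176,1.656 618,-323,140,1.656 618,-323,20,1.656
```

```text
t 30.2 tcp [520.6 246.2 177.7] phi 1.749 tilt [-0.001 -0.   ] F [-0.3  0.4 -0.6] gap 46.1
521,246,176,1.656 : turn 0.093 shift [-0.3  0.3  1.7] = 1 x [-0.3  0.3  1.7]
618,-323,140,1.656 : turn 0.0 shift [-575.2   48.2   36. ] = 13 x [-44.2   3.7   2.8]
618,-323,20,1.656 : turn 0.0 shift [  0.   0. 120.] = 3 x [ 0.  0. 40.]
```

Request:
play_rows --pt "0 0 0 0.09" --pt "-30 2 0 0" --pt "-44 4 0 0" --pt "-44 4 0 0" --pt "-44 4 0 0" --pt "-44 4 0 0" --pt "-44 4 0 0" --pt "-44 4 0 0"

```text
t: 31.0
ee_pos: [0.5721, -0.046, 0.1767]
eef_rot: [-0.001, 0.675, 0.738, -0.001]
force: [0.2, 1.1, 0.0]
finger_gap: 0.0461
```

Request:
play_rows --pt "-44 4 0 0" --pt "-44 4 0 0" --pt "-44 4 0 0" --pt "-44 4 0 0" --pt "-44 4 10 0" --pt "-40 3 30 0" --pt "0 0 0 0" --pt "0 0 0 0"

```text
t: 31.8
ee_pos: [0.6176, -0.3012, 0.1357]
eef_rot: [-0.002, 0.676, 0.737, -0.0]
force: [0.1, 0.1, 1.0]
finger_gap: 0.0457
```

```bash
python3 p.py 618,-323,35,1.656 618,-323,20,1.656;  python3 - <<'E'
from h import *
P=cloud(vision.capture("top"))
print(rect(P,.0125,.03,(.617,-.324),.042), rect(P,.09,.115,(.52,.246),.06),rect(P,.05,.075,(.577,-.123),.045))
E
```

```text
t 31.8 tcp [ 617.6 -301.2  135.7] phi 1.658 tilt [-0.003  0.003] F [0.1 0.1 1. ] gap 45.7
618,-323,35,1.656 : turn 0.002 shift [-21.7  -1.5 100.7] = 3 x [-7.2 -0.5 33.6]
618,-323,20,1.656 : turn 0.0 shift [ 0.  0. 15.] = 1 x [ 0.  0. 15.]
None (array([521., 249.,  87.,  35.]), np.float64(0.175), 101, 853) (array([ 584., -128.,   51.,   50.]), np.float64(-1.055), 60, 520)
```

Request:
play_rows --pt "-11 -1 0 0" --pt "-11 -1 0 0" --pt "0 0 30 0" --pt "0 0 35 0" --pt "0 0 25 0" --pt "0 0 10 0" --pt "0 0 0 0" --pt "0 0 0 0"

```text
t: 32.65
ee_pos: [0.6191, -0.3239, 0.0401]
eef_rot: [0.001, 0.675, 0.738, 0.0]
force: [0.5, -0.7, 0.7]
finger_gap: 0.0457
```

```bash
python3 p.py 618,-323,20,1.656;  python3 - <<'E'
from h import *
c=vision.capture("wrist"); save(c,"w4.png")
E
```

```text
t 32.65 tcp [ 619.1 -323.9   40.1] phi 1.659 tilt [ 0.002 -0.002] F [ 0.5 -0.7  0.7] gap 45.7
618,-323,20,1.656 : turn 0.003 shift [ 1.  -1.  20.1] = 1 x [ 1.  -1.  20.1]
```

View pics/w4.png

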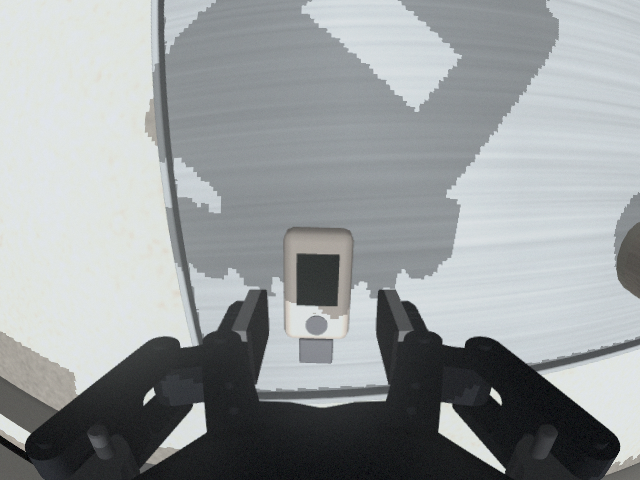

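The white logger, at (318,290) with its plug toward the gripper, sits centred between the pads. The tray rim clears the left finger.

Request:
play_rows --pt "1 -1 12 0" --pt "0 0 7 0" --pt "0 0 0 0" --pt "0 0 0 0"

```text
t: 33.1
ee_pos: [0.6172, -0.3223, 0.019]
eef_rot: [-0.0, 0.675, 0.738, -0.0]
force: [0.0, 0.7, -0.7]
finger_gap: 0.0459
```

Request:
play_rows --pt "0 0 0 0" --pt "0 0 0 0" --pt "0 0 0 0" --pt "0 0 0 0" --grip 15

```text
t: 33.5
ee_pos: [0.618, -0.3226, 0.0207]
eef_rot: [0.001, 0.675, 0.738, 0.0]
force: [-0.2, 1.6, 7.9]
finger_gap: 0.0293
```

Request:
play_rows --pt "0 0 -25 0" --pt "0 0 -40 0" --pt "0 0 -50 0" --pt "0 0 -50 -0.09" --pt "0 0 0 0" --pt "0 0 0 0"

```text
t: 34.1
ee_pos: [0.6174, -0.3224, 0.1849]
eef_rot: [0.001, 0.642, 0.767, 0.0]
force: [0.2, 1.0, -0.4]
finger_gap: 0.0292
```

```bash
python3 p.py 521,247,185,1.751;  python3 - <<'E'
from h import *
save(vision.capture("wrist"),"w5.png")
P=cloud(vision.capture("top")); print(rect(P,.0125,.03,(.617,-.324),.042))
E
```

```text
t 34.1 tcp [ 617.4 -322.4  184.9] phi 1.749 tilt [ 0.001 -0.001] F [ 0.2  1.  -0.4] gap 29.2
521,247,185,1.751 : turn -0.002 shift [ 5.775e+02  7.200e+00 -1.000e-01] = 13 x [44.4  0.6 -0. ]
None
```

Request:
play_rows --pt "20 0 0 0" --pt "40 0 0 0" --pt "44 0 0 0" --pt "44 1 0 0" --pt "44 1 0 0" --pt "44 1 0 0" --pt "44 1 0 0" --pt "44 1 0 0"

```text
t: 35.0
ee_pos: [0.5636, -0.0008, 0.1827]
eef_rot: [-0.001, 0.642, 0.767, -0.001]
force: [-0.2, -0.0, -0.5]
finger_gap: 0.0292
```

Request:
play_rows --pt "44 1 0 0" --pt "44 1 0 0" --pt "44 0 0 0" --pt "44 0 0 0" --pt "40 0 0 0" --pt "30 0 0 0" --pt "0 0 0 0" --pt "0 0 0 0"

```text
t: 35.8
ee_pos: [0.5226, 0.2398, 0.183]
eef_rot: [-0.001, 0.641, 0.767, -0.001]
force: [-0.3, -0.4, -0.9]
finger_gap: 0.0294
```

```bash
python3 p.py 521,246.5,185,1.751 521,246.5,121,1.751
```

```text
t 35.8 tcp [522.6 239.8 183. ] phi 1.75 tilt [-0.002 -0.001] F [-0.3 -0.4 -0.9] gap 29.4
521,246.5,185,1.751 : turn -0.001 shift [ 6.9 -0.4 -2. ] = 1 x [ 6.9 -0.4 -2. ]
521,246.5,121,1.751 : turn 0.0 shift [ 0.  0. 64.] = 2 x [ 0.  0. 32.]
```

Request:
play_rows --pt "7 0 0 0" --pt "0 0 20 0" --pt "0 0 25 0" --pt "0 0 15 0" --pt "0 0 2 0" --pt "0 0 0 0" --pt "0 0 0 0"

```text
t: 36.5
ee_pos: [0.5225, 0.2466, 0.1233]
eef_rot: [0.0, 0.642, 0.767, 0.001]
force: [0.2, 0.3, -0.9]
finger_gap: 0.0294
```

Request:
play_rows --pt "0 0 1 0" --pt "0 0 1 0" --pt "0 0 1 0" --pt "0 0 0 0" --pt "0 0 0 0"

```text
t: 37.0
ee_pos: [0.5219, 0.2468, 0.1194]
eef_rot: [0.0, 0.641, 0.767, -0.0]
force: [0.2, 0.6, -0.8]
finger_gap: 0.029
```

Request:
play_rows --pt "0 0 1 0" --pt "0 0 1 0" --pt "0 0 0 0" --pt "0 0 0 0"

```text
t: 37.4
ee_pos: [0.522, 0.2468, 0.1177]
eef_rot: [0.0, 0.641, 0.767, 0.0]
force: [-2.1, -1.1, 5.1]
finger_gap: 0.0294
```

Contact. I release, lift and move away to clear the cameras.

Request:
play_rows --pt "0 0 0 0" --pt "0 0 0 0" --pt "0 0 0 0" --pt "0 0 -20 0" --pt "0 0 -30 0" --pt "0 0 -30 0" --pt "0 0 0 0" --grip 42

```text
t: 38.1
ee_pos: [0.5234, 0.2472, 0.2013]
eef_rot: [0.002, 0.641, 0.767, 0.003]
force: [-0.4, 0.3, -0.2]
finger_gap: 0.0424
```

Request:
play_rows --pt "-30 0 0 0" --pt "-44 0 0 0" --pt "-44 0 0 0" --pt "-44 0 0 0" --pt "-44 0 0 0" --pt "-44 0 0 0" --pt "-44 0 0 0" --pt "0 0 0 0"

```text
t: 38.9
ee_pos: [0.5743, -0.0472, 0.1962]
eef_rot: [-0.0, 0.643, 0.766, -0.001]
force: [-0.4, 1.0, -0.2]
finger_gap: 0.0418
```

Request:
play_rows --pt "-44 0 0 0" --pt "-44 0 0 0" --pt "-44 0 0 0" --pt "-44 0 0 0" --pt "0 0 0 0" --pt "0 0 0 0"

```text
t: 39.5
ee_pos: [0.605, -0.2157, 0.1962]
eef_rot: [-0.001, 0.642, 0.767, 0.0]
force: [-0.9, 0.5, 0.2]
finger_gap: 0.0422
```

```bash
python3 p.py
python3 - <<'E'
from h import *
c=vision.capture("top");P=cloud(c); s=vision.capture("side"); S=cloud(s)
for n,z0,z1,ce,r in [("logger",.106,.13,(.52,.246),.05),("mailer+",.092,.13,(.52,.246),.06),("box+",.074,.13,(.52,.246),.065),("brickR",.072,.1,(.538,.147),.07),("brickL",.072,.1,(.502,.344),.07),("pot",.05,.075,(.577,-.123),.045)]:
    print(n,rect(P,z0,z1,ce,r),rect(S,z0,z1,ce,r))
cv2.imwrite("pics/s9.png",cv2.resize(s["color"][200:460,80:340,::-1],(600,600),interpolation=cv2.INTER_CUBIC))
E
```

```text
t 39.5 tcp [ 605.  -215.7  196.2] phi 1.748 tilt [-0.001  0.001] F [-0.9  0.5  0.2] gap 42.2
logger (array([523., 249.,  64.,  30.]), np.float64(0.187), 115, 424) (array([526., 248.,  66.,  31.]), np.float64(0.175), 115, 762)
mailer+ (array([528., 249.,  73.,  34.]), np.float64(0.18), 114, 575) (array([524., 247.,  87.,  36.]), np.float64(0.193), 112, 1289)
box+ (array([535., 246.,  81.,  45.]), np.float64(0.281), 113, 736) (array([522., 250., 110.,  46.]), np.float64(0.261), 101, 2051)
brickR (array([543., 151.,  95.,  31.]), np.float64(0.174), 83, 671) (array([539., 148., 109.,  31.]), np.float64(0.176), 83, 1080)
brickL (array([501., 346., 111.,  31.]), np.float64(0.182), 83, 933) (array([503., 345., 109.,  32.]), np.float64(0.164), 83, 1626)
pot (array([ 586., -126.,   51.,   44.]), np.float64(-0.47), 60, 481) (array([ 588., -130.,   53.,   48.]), np.float64(-1.117), 61, 401)
```

View pics/s9.png

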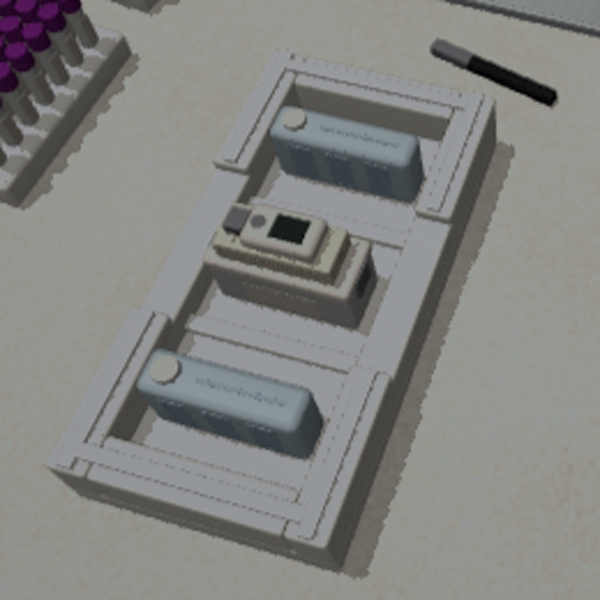

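The picture shows the bricks upright at (230,400) and (345,150). The box, mailer and logger are stacked square in the middle at (285,260). I'm handing the job in.

```bash
python3 -c "from workcell import manip; print(manip.close_job())"
```

```text
the job is handed in; nothing more can be done
None
```

The shipper is packed as asked, and I handed the job in at about 39.6 s of the 134 s allowed. No verdict was reported.

- **Bricks and stack:** a cold brick stands on edge in each end pocket. The sample box is in the middle pocket, with the mailer on it and the white logger on the mailer.
- **Position checks:** from the last top and side depth readings, the bricks, mailer and logger sit within about 5 mm of their places. They are turned within about 0.02 rad of the pocket direction, and tops are at 83 mm for the bricks and 115 mm for the logger, as they should be.
- **Disagreements:** the arm hid part of the box, the mailer and the right brick from the top camera, so those readings came out short. The box's final rectangle also included the things stacked on it. For the box I rely on three other things:
  - where the gripper released it;
  - its top at 81 mm before stacking;
  - the side picture, which shows it square in its pocket.
- **Pot and look-alike:** the pot's fitted position moved only 2–4 mm from first to last, which is within measuring noise. I did not touch the blue look-alike.
- **Forces:** the largest reading I saw was about 17 N on setting down the second brick, and the gripper was clear of everything at the end.

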